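# Turn the circuit board over in its holder

### The arm

A 6-joint arm with a two-finger parallel gripper is mounted at the origin on the work surface. World frame = base frame: x ahead of the robot, y to its left, z up, the work surface at z = 0. Lengths are in m, angles in degrees, forces in N, time in s.
With the tool pointing down it reaches from about 0.35 to 0.725 m from the base axis. Payload 6 kg.
Tool frame: the origin (TCP) lies between the finger pads; the fingertips stand 14 mm ahead of it and the grasp point (between the pads) lies 5 mm behind it (robot.tip_reach is the distance from the TCP to the fingertips, in m); z points along the fingers, y is the line along which they close (so a half turn about z gives the same grasp; the last joint's range is limited). The gripper opens to 85 mm and grips with 20 to 120 N. Pads are 22 mm wide; open, the fingers measure 114 mm over their backs; the gripper's body (76 mm by 85 mm) begins 54 mm behind the grasp point. The pads swing forward as they close: fully open they stand 13 mm farther back than shut.
Start: joints at [-54.276, 2.303, 4.859, 0, -92.561, -19.12], TCP at [0.171, -0.575, 0.245] pointing down, gripper open.
Joint ranges: [-146.85, 146.85], [-73.84, 115.35], [-62.03, 85.46], [-188.31, 113.3], [-161.28, -10.13], [-171.36, 171.36]. Speed limits (degrees/s): [147.25, 147.25, 172.46, 180, 180, 180].

### API

Orientations are given as a 3x3 rotation matrix whose columns are the frame's x, y, z axes.
In Python, from rig import robot, eyes gives the robot as it stands.
- The arm moves only by the shell command python3 -m inch 'ROWS'. ROWS is JSON, a list of rows, each an object with "slide": the shift along the tool's x, y, z in cm, a list of three; "turn": the turn, a rotation vector about the tool's x, y, z in degrees, a list of three; "hand": the opening, from -1 (shut) to 1 (fully open). A call has 1 to 20 rows; each row shifts and turns the commanded pose from where the row before left it, along the tool's axes as they then stand; what a row does not reach is not made up. A row lasts 1/10 s, in which the tool goes at most 50 mm and 8.59 degrees, less where a joint would pass 70% of its speed; a pose out of reach is approached as far as the arm can. A call is refused whole if a number of a shift passes 5 or a number of a turn 8.59, either way. A call with a gripper value outside its range is refused whole. The fingers move at their own pace and stop on an object; the grip force is fixed at half the most. Time passes only in rows, so rows that do not move let the fingers close. It gives the time, the measured TCP pose, the force, the opening and the grip force at its end, in the units of the state.
- robot.get_state(): the state, without advancing time (a new reading comes with each control period).
- eyes.get_image(name): name is "side" or "top" or "wrist"; returns a dict with "image" (384x512x3 uint8, red, green, blue), "vertical_fov" (degrees; the focal length in pixels is half the picture's height over the tangent of half this angle, whatever the lens; pixels are square), "cx", "cy" (the principal point, pixels), "R" (3x3) and "t" (3): a world point X has camera coordinates R X + t. Camera axes: x right, y down, z forward; pixel columns grow to the right and rows downward; lengths in m; the calibration is good to about 2 mm. The wrist camera is an equidistant fisheye: a pixel r from the principal point sees the ray r / f radians off the axis. A picture is of the moment at which its call begins. There is no depth.
- robot.sign_off(): hands the job in; it is judged then, once.
The state is a dict: "t": time; "q": joint angles; "qd": joint speeds; "effort": joint torques, N m; "tcp_pos": TCP position; "eef_rot": TCP orientation; "force": force on the tool from outside, world axes, zero at the start; "ft_torque": the same for the moment, N m; "opening": finger opening in m; "grasp_force": force on a finger pad.
Only numpy, scipy, OpenCV 4.12 (cv2) and the standard library are available. Lean on these libraries where they do the work, as an engineer would, in place of code of your own. Each camera call takes 0.05 s, during which the arm holds its last target. There are 200 camera calls.

### The job

Turn the circuit board over in its holder so that it ends level with the solder side (lighter green, silver dots) up and the chips underneath, by gently pushing its edges with the fingertips, either way round. Do not lift, tip or shove the holder: it should stay standing where it is, and leave everything else on the bench alone.

Things in the scene. Friction and masses are not known exactly. Their poses are not given: they have to be found in the camera images.
- holder: Board holder standing loose on the bench, about 1.6 kg: black base 240 mm long (its y) and 18 mm high, two cross feet 120 mm long (its x), two blue uprights at y = -92 and +92 mm, tops 127 mm up, 168 mm clear between them. Origin: centre of the underside, on the bench; z up. The board's pivot axis runs along y, 115 mm above the origin. At yaw 0 x points away from the robot.
- board (a joint): Turning angle of the board about the holder's y, rad: 0 = level, component side up; positive = the long edge on the holder's +x side goes down; +3.14 or -3.14 = level, solder side up. It turns from -3.6 to 3.6 with no notch and stays wherever it is left, by friction of about 0.045 N m (1.2 N at the long edge).
- board_mid (a point): Centre of the board, on the pivot axis; z is the normal of the component side, y the pivot axis. 80 mm wide (x), 150 mm long (y), 3 mm thick. Component side: dark green, chips, parts up to 12 mm tall, none within 18 mm of the long edges (flat pads only). Solder side: flat, lighter green, silver dots. Black clamp blocks, 10 mm thick, 22 mm wide, hold the middle of the short ends.
- meter: Bystander: orange multimeter lying on its back, 170 x 85 x 45 mm. Origin under its centre.
- pliers: Bystander: small pliers with orange handles lying flat, 150 mm long, 56 mm wide, 12 mm high. Origin on the bench below the joint.
- flux: Bystander: amber bottle with a black cap, standing, 34 mm across, 85 mm tall. Origin under its centre.
- paste: Bystander: low blue jar with a white lid, 42 mm across, 42 mm tall. Origin under its centre.
- sponge: Bystander: yellow sponge block in a black tray, 75 x 55 x 24 mm. Origin under its centre.
- spare_board: Bystander: blue circuit board lying on the bench, 60 x 90 mm, up to 12 mm high. Origin under its centre.
- driver: Bystander: red-handled screwdriver lying on the bench, 140 mm long. Origin near its middle, on the bench.

How it is judged (in metres and radians):
At the end, for the whole second after the job is handed in: The board is at rest with the solder side up, level within 0.17 rad (10 degrees), and the holder stands flat on the bench within 30 mm of where it was (angle between board_mid's own z axis and vertical above 2.972 rad and velocity of joint board between -0.1 and 0.1 rad/s and distance of holder from where it was at the start of the episode below 0.03 m and angle between holder's own z axis and vertical below 0.05 rad and linear speed of holder below 0.02 m/s); the robot touches nothing.
It fails at once if the holder is lifted (more than 12 mm), tipped (more than 0.2 rad) or shoved (more than 40 mm) (height (world z) of holder above 0.012 m or angle between holder's own z axis and vertical above 0.2 rad or distance of holder from where it was at the start of the episode above 0.04 m).
It fails at once if the holder or its board is pressed by the fingers with more than 15 N, or the board is flung round (faster than 12 rad/s) (contact force between the fingers and holder above 15 N or velocity of joint board above 12 rad/s or velocity of joint board below -12 rad/s).
It fails at once if something else on the bench is moved by more than 20 mm (distance of any of meter, pliers, flux, paste, sponge, spare_board, driver from where it was at the start of the episode above 0.02 m).
It also fails if it takes over 54 s, if anything falls off the work surface, if the arm or the gripper's body presses on something with over 40 N, if the wrist force passes 120 N, or if a joint passes its speed limit or range.

## Working session

There is one attempt and no reset: what is moved stays moved. The work goes in short steps, Python scripts to look and compute and a shell command to move; the robot and the scene stay as the last step left them, time stands still between calls to the robot, and variables do not carry over. Pictures are saved under pics/ and viewed, at most 10 in all, crops included, and the job is handed in when it is done.

```bash
mkdir -p pics; ls; python3 - <<'E'
from rig import robot, eyes
import cv2, numpy as np
s=robot.get_state(); print(s['t'],s['tcp_pos'],s['eef_rot'],s['opening'],s['force'])
for n in ('side','top'):
    d=eyes.get_image(n); cv2.imwrite(f'pics/{n}0.png',d['image'][:,:,::-1]); np.savez(f'{n}0.npz',**d)
    print(n,d['vertical_fov'],d['cx'],d['cy'],np.round(d['R'],3).tolist(),np.round(d['t'],3))
E
```

```text
pics
0.0 [ 0.17142461 -0.57466527  0.24427089] [[-9.58304226e-01 -2.85749156e-01 -6.56357582e-04]
 [-2.85749868e-01  9.58302796e-01  1.66245693e-03]
 [ 1.53943641e-04  1.78069360e-03 -9.99998403e-01]] 0.08529352879652945 [ 0.87904145 -0.04708358 -0.16843274]
side 43.87481938978101 256.2607119066998 192.4200234735679 [[-0.987, -0.158, 0.007], [-0.117, 0.701, -0.704], [0.107, -0.696, -0.71]] [0.585 0.135 1.479]
top 55.65583223968187 255.20441867225955 187.72241340404582 [[0.009, -0.999, -0.032], [-0.982, -0.003, -0.188], [0.188, 0.033, -0.982]] [0.018 0.591 0.947]
```

View pics/side0.png

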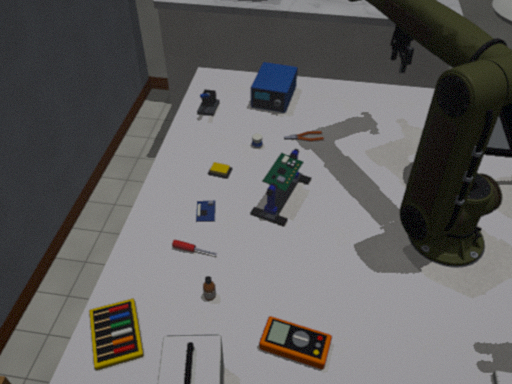

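View pics/top0.png

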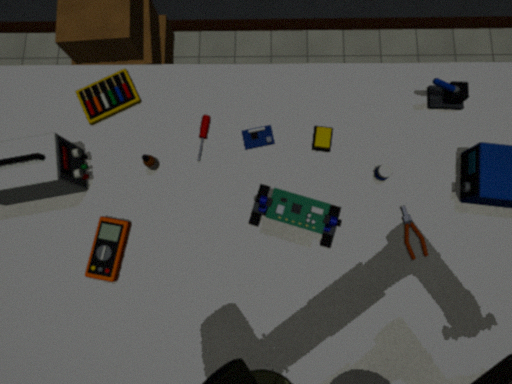

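The side view shows the holder at about (282,185), with the component side up. In the top view it is at (297,213), with uprights at about (263,200) and (334,218). I'll zoom in on both.

```bash
cat > h.py <<'E'
import numpy as np
def ray(d,u,v,z):
    f=d['image'].shape[0]/2/np.tan(np.radians(float(d['vertical_fov']))/2)
    r=d['R'].T@np.array([(u-d['cx'])/f,(v-d['cy'])/f,1]); c=-d['R'].T@d['t']
    return c+r*(z-c[2])/r[2]
def proj(d,X):
    f=d['image'].shape[0]/2/np.tan(np.radians(float(d['vertical_fov']))/2)
    p=d['R']@np.asarray(X)+d['t']; return np.array([d['cx']+f*p[0]/p[2],d['cy']+f*p[1]/p[2]])
E
python3 - <<'E'
import numpy as np,cv2
a=cv2.imread('pics/top0.png')[175:255,240:350]; b=cv2.imread('pics/side0.png')[140:230,240:320]
a=cv2.resize(a,None,fx=5,fy=5,interpolation=2); b=cv2.resize(b,None,fx=3,fy=3,interpolation=2)
o=np.zeros((max(a.shape[0],b.shape[0]),a.shape[1]+b.shape[1],3),np.uint8);o[:a.shape[0],:a.shape[1]]=a;o[:b.shape[0],a.shape[1]:]=b
cv2.imwrite('pics/z.png',o);print(o.shape)
E
```

```text
(400, 790, 3)
```

View pics/z.png

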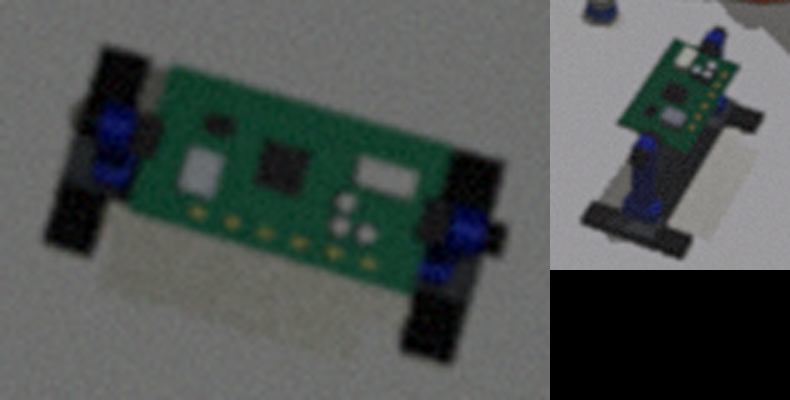

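Crop: the board corners are at (170,65), (450,150), (415,293) and (128,208). The uprights are at (115,120) and (467,230). The board is nearly level, component side up. I'll fit the pose.

```bash
python3 - <<'E'
import numpy as np
from h import *
from scipy.optimize import least_squares
d=dict(np.load('top0.npz')); s=dict(np.load('side0.npz'))
T=lambda a,b:(240+(a+.5)/5-.5,175+(b+.5)/5-.5); S=lambda a,b:(240+(a-550+.5)/3-.5,140+(b+.5)/3-.5)
# board local (x,y): top image up=+x, left=+y
obs=[(d,T(170,65),'b',(.04,.075)),(d,T(450,150),'b',(.04,-.075)),(d,T(415,293),'b',(-.04,-.075)),(d,T(128,208),'b',(-.04,.075)),
(d,T(115,118),'h',(0,.092,.127)),(d,T(467,228),'h',(0,-.092,.127)),
(s,S(618,122),'b',(.04,.075)),(s,S(678,40),'b',(.04,-.075)),(s,S(741,67),'b',(-.04,-.075)),(s,S(688,152),'b',(-.04,.075)),
(d,T(123,52),'h',(.06,.092,.012)),(d,T(67,247),'h',(-.06,.092,.012)),(d,T(427,354),'h',(-.06,-.092,.012)),(d,T(480,158),'h',(.06,-.092,.012))]
def pts(p):
    c,n=np.cos(p[2]),np.sin(p[2]);out=[]
    for cam,px,k,l in obs:
        q=l if k=='h' else (l[0]*np.cos(p[3]),l[1],.115-l[0]*np.sin(p[3]))
        out.append(proj(cam,(p[0]+c*q[0]-n*q[1],p[1]+n*q[0]+c*q[1],q[2]))-px)
    return np.array(out)
r=least_squares(lambda p:pts(p).ravel(),[.5,0,-.25,0],loss='soft_l1');print(r.x);print(np.round(pts(r.x),1).tolist())
for n,(u,v) in dict(paste=(381,173),sponge=(322,138),spare=(258,137),pliers=(412,240)).items(): print(n,ray(d,u,v,.02))
E
```

```text
[ 0.52159127 -0.08851833 -0.2999668  -0.08946506]
[[0.2, -0.7], [0.6, -0.5], [-1.4, 1.1], [-0.6, 0.3], [0.3, 0.7], [0.1, 0.5], [-0.9, 0.2], [-1.0, -0.6], [0.2, -0.8], [-0.8, 0.0], [5.4, 0.6], [3.9, 1.4], [-5.0, -0.0], [-4.1, -1.6]]
paste [ 0.64215887 -0.33549777  0.02      ]
sponge [ 0.74668681 -0.17090505  0.02      ]
spare [0.75002899 0.01599053 0.02      ]
pliers [ 0.45353719 -0.40930046  0.02      ]
```

```bash
python3 -m inch '[{"slide":[0,0,0],"turn":[0,0,8.47],"hand":-1},{"slide":[0,0,0],"turn":[0,0,8.47],"hand":-1},{"slide":[0,0,0],"turn":[0,0,8.47],"hand":-1},{"slide":[0,0,0],"turn":[0,0,8.47],"hand":-1},{"slide":[-1.6,4.0,0],"turn":[0,0,0],"hand":-1},{"slide":[-1.6,4.0,0],"turn":[0,0,0],"hand":-1},{"slide":[-1.6,4.0,0],"turn":[0,0,0],"hand":-1},{"slide":[-1.6,4.0,0],"turn":[0,0,0],"hand":-1},{"slide":[-1.6,4.0,0],"turn":[0,0,0],"hand":-1},{"slide":[-1.6,4.0,0],"turn":[0,0,0],"hand":-1},{"slide":[-1.6,4.0,0],"turn":[0,0,0],"hand":-1},{"slide":[-1.6,4.0,0],"turn":[0,0,0],"hand":-1},{"slide":[-1.6,4.0,0],"turn":[0,0,0],"hand":-1},{"slide":[-1.6,4.0,0],"turn":[0,0,0],"hand":-1},{"slide":[0,0,0],"turn":[0,0,0],"hand":-1}]'
cat >> h.py <<'E'
C=np.array([.5216,-.0885]);HX=np.array([.9553,-.2955]);HY=np.array([.2955,.9553])
def show(rob):
    s=rob.get_state();p=s['tcp_pos'];e=p[:2]-C
    print('t',s['t'],'local x,y mm',(e@HX*1e3).round(1),(e@HY*1e3).round(1),'tip z',((p[2]-rob.tip_reach)*1e3).round(1),'F',np.round(s['force'],2),'op',round(s['opening'],4))
    print('tool',np.round(s['eef_rot'],3).tolist(),'tip_reach',rob.tip_reach)
E
python3 -c "
from rig import robot;from h import *;show(robot)"
```

```text
t: 1.6
tcp_pos: [0.4451, -0.237, 0.2442]
eef_rot: [[-0.956, 0.292, -0.001], [0.292, 0.956, 0.001], [0.001, 0.001, -1.0]]
force: [0.0, 0.2, 0.2]
opening: -0.0002
grasp_force: 0.0
t 1.6 local x,y mm -29.2 -164.5 tip z 230.2 F [0.03 0.2  0.16] op -0.0002
tool [[-0.956, 0.292, -0.001], [0.292, 0.956, 0.001], [0.001, 0.001, -1.0]] tip_reach 0.014
```

```bash
python3 -m inch '[{"slide":[-1.4,3.3,0],"turn":[0,0,0],"hand":-1},{"slide":[-1.4,3.3,0],"turn":[0,0,0],"hand":-1},{"slide":[-1.4,3.3,0],"turn":[0,0,0],"hand":-1},{"slide":[-1.4,3.3,0],"turn":[0,0,0],"hand":-1},{"slide":[-1.4,3.2,0],"turn":[0,0,0],"hand":-1},{"slide":[0,0,3.5],"turn":[0,0,0],"hand":-1},{"slide":[0,0,3.5],"turn":[0,0,0],"hand":-1},{"slide":[0,0,1.2],"turn":[0,0,0],"hand":-1},{"slide":[0,0,0],"turn":[0,0,0],"hand":-1}]'
python3 - <<'E'
from rig import robot,eyes;from h import *;import cv2
show(robot)
w=eyes.get_image('wrist')['image'];s=eyes.get_image('side')['image'][120:240,210:350]
s=cv2.resize(s,None,fx=2.5,fy=2.5,interpolation=2)
w=cv2.resize(w,(440,330));o=np.zeros((330,790,3),np.uint8);o[:,:440]=w;o[:300,440:790]=s
cv2.imwrite('pics/a.png',o[:,:,::-1])
E
```

```text
t: 2.5
tcp_pos: [0.5575, -0.1051, 0.1613]
eef_rot: [[-0.955, 0.297, -0.004], [0.297, 0.955, -0.0], [0.004, -0.002, -1.0]]
force: [0.2, -0.8, -0.2]
opening: -0.0001
grasp_force: 0.0
t 2.5 local x,y mm 39.2 -5.3 tip z 147.3 F [ 0.19 -0.77 -0.22] op -0.0001
tool [[-0.955, 0.297, -0.004], [0.297, 0.955, -0.0], [0.004, -0.002, -1.0]] tip_reach 0.014
```

View pics/a.png

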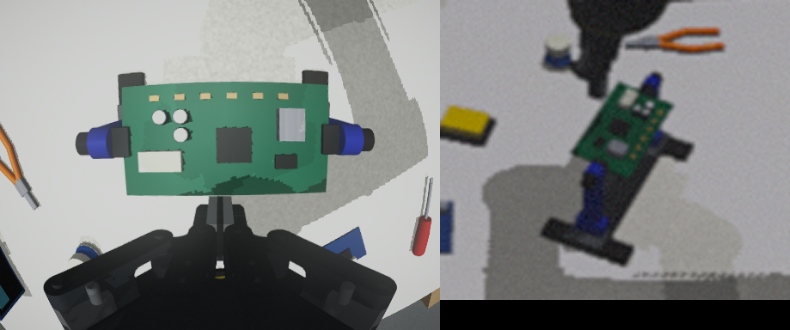

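The wrist view shows the tips centred at the far (+x) edge at (220,197), with the yaw aligned. I'll push down now.

```bash
python3 -m inch '[{"slide":[0.3,0,1],"turn":[0,0,0],"hand":-1},{"slide":[0,0,0.8],"turn":[0,0,0],"hand":-1},{"slide":[0,0,0.4],"turn":[0,0,0],"hand":-1},{"slide":[0,0,0.4],"turn":[0,0,0],"hand":-1},{"slide":[0,0,0.4],"turn":[0,0,0],"hand":-1},{"slide":[0,0,0.4],"turn":[0,0,0],"hand":-1},{"slide":[0,0,0.4],"turn":[0,0,0],"hand":-1},{"slide":[0,0,0.4],"turn":[0,0,0],"hand":-1},{"slide":[0,0,0],"turn":[0,0,0],"hand":-1}]'
python3 - <<'E'
from rig import robot,eyes;from h import *;import cv2
show(robot)
w=eyes.get_image('wrist')['image'];s=eyes.get_image('side')['image'][120:240,210:350]
s=cv2.resize(s,None,fx=2.5,fy=2.5,interpolation=2)
w=cv2.resize(w,(440,330));o=np.zeros((330,790,3),np.uint8);o[:,:440]=w;o[:300,440:790]=s
cv2.imwrite('pics/b.png',o[:,:,::-1])
E
```

```text
t: 3.5
tcp_pos: [0.5554, -0.1037, 0.1205]
eef_rot: [[-0.955, 0.297, -0.001], [0.297, 0.955, 0.0], [0.001, -0.0, -1.0]]
force: [-0.2, -0.1, -0.9]
opening: -0.0003
grasp_force: 0.0
t 3.5 local x,y mm 36.7 -4.6 tip z 106.5 F [-0.18 -0.14 -0.88] op -0.0003
tool [[-0.955, 0.297, -0.001], [0.297, 0.955, 0.0], [0.001, -0.0, -1.0]] tip_reach 0.014
```

View pics/b.png

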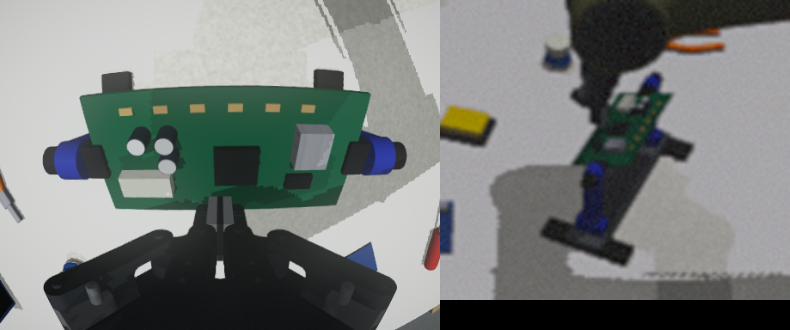

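The board is tilting with the near edge rising (y pixel about 90) and the tip on the far edge (220,200). I'll go further down, then retreat up.

```bash
python3 -m inch '[{"slide":[0,0,0.4],"turn":[0,0,0],"hand":-1},{"slide":[0,0,0.4],"turn":[0,0,0],"hand":-1},{"slide":[0.1,0,0.4],"turn":[0,0,0],"hand":-1},{"slide":[0.1,0,0.4],"turn":[0,0,0],"hand":-1},{"slide":[0.1,0,0.2],"turn":[0,0,0],"hand":-1},{"slide":[0,0,0],"turn":[0,0,0],"hand":-1}]'
python3 - <<'E'
from rig import robot,eyes;from h import *;import cv2
show(robot)
w=eyes.get_image('wrist')['image'];s=eyes.get_image('side')['image'][120:240,210:350]
s=cv2.resize(s,None,fx=2.5,fy=2.5,interpolation=2)
w=cv2.resize(w,(440,330));o=np.zeros((330,790,3),np.uint8);o[:,:440]=w;o[:300,440:790]=s
cv2.imwrite('pics/c.png',o[:,:,::-1])
E
```

```text
t: 4.2
tcp_pos: [0.5525, -0.1028, 0.1027]
eef_rot: [[-0.955, 0.297, -0.001], [0.297, 0.955, 0.0], [0.001, -0.0, -1.0]]
force: [0.1, 0.7, 0.3]
opening: -0.0
grasp_force: 0.0
t 4.2 local x,y mm 33.8 -4.5 tip z 88.7 F [0.07 0.73 0.29] op -0.0
tool [[-0.955, 0.297, -0.001], [0.297, 0.955, 0.0], [0.001, -0.0, -1.0]] tip_reach 0.014
```

View pics/c.png

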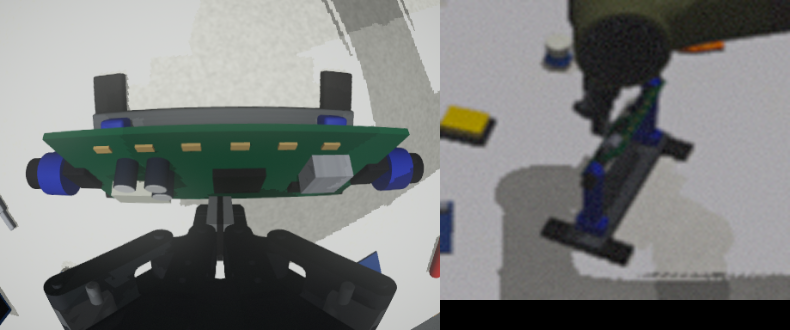

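The board is now steep (about 50°). The tip is clear, so I'll go over to the near side.

```bash
python3 -m inch '[{"slide":[-0.5,0,-0.5],"turn":[0,0,0],"hand":-1},{"slide":[0,0,-3.5],"turn":[0,0,0],"hand":-1},{"slide":[0,0,-3.5],"turn":[0,0,0],"hand":-1},{"slide":[0,0,-3.6],"turn":[0,0,0],"hand":-1},{"slide":[3.8,0.2,0],"turn":[0,0,0],"hand":-1},{"slide":[3.8,0.2,0],"turn":[0,0,0],"hand":-1},{"slide":[3.8,0,0],"turn":[0,0,0],"hand":-1},{"slide":[0,0,0],"turn":[0,0,0],"hand":-1},{"slide":[0,0,2.5],"turn":[0,0,0],"hand":-1},{"slide":[0,0,2.5],"turn":[0,0,0],"hand":-1},{"slide":[0,0,1.8],"turn":[0,0,0],"hand":-1},{"slide":[0,0,0],"turn":[0,0,0],"hand":-1}]'
python3 -c "
from rig import robot;from h import *;show(robot)"
```

```text
t: 5.5
tcp_pos: [0.449, -0.0668, 0.1439]
eef_rot: [[-0.955, 0.297, -0.005], [0.297, 0.955, -0.0], [0.004, -0.002, -1.0]]
force: [0.4, -0.4, -0.6]
opening: -0.0
grasp_force: 0.0
t 5.5 local x,y mm -75.7 -0.7 tip z 129.9 F [ 0.4  -0.44 -0.56] op -0.0
tool [[-0.955, 0.297, -0.005], [0.297, 0.955, -0.0], [0.004, -0.002, -1.0]] tip_reach 0.014
```

```bash
python3 -m inch '[{"slide":[-1,0,0],"turn":[0,0,0],"hand":-1},{"slide":[-1,0,0],"turn":[0,0,0],"hand":-1},{"slide":[-0.8,0,0],"turn":[0,0,0],"hand":-1},{"slide":[-0.4,0,0],"turn":[0,0,0],"hand":-1},{"slide":[-0.4,0,0],"turn":[0,0,0],"hand":-1},{"slide":[-0.4,0,0],"turn":[0,0,0],"hand":-1},{"slide":[-0.4,0,0],"turn":[0,0,0],"hand":-1},{"slide":[-0.4,0,0],"turn":[0,0,0],"hand":-1},{"slide":[-0.4,0,0],"turn":[0,0,0],"hand":-1},{"slide":[-0.4,0,0],"turn":[0,0,0],"hand":-1},{"slide":[-0.4,0,0],"turn":[0,0,0],"hand":-1},{"slide":[-0.4,0,0],"turn":[0,0,0],"hand":-1},{"slide":[0,0,0],"turn":[0,0,0],"hand":-1}]'
python3 - <<'E'
from rig import robot,eyes;from h import *;import cv2
show(robot)
w=eyes.get_image('wrist')['image'];s=eyes.get_image('side')['image'][120:240,210:350]
s=cv2.resize(s,None,fx=2.5,fy=2.5,interpolation=2)
w=cv2.resize(w,(440,330));o=np.zeros((330,790,3),np.uint8);o[:,:440]=w;o[:300,440:790]=s
cv2.imwrite('pics/d.png',o[:,:,::-1])
E
```

```text
t: 6.8
tcp_pos: [0.5115, -0.0859, 0.1461]
eef_rot: [[-0.955, 0.297, -0.0], [0.297, 0.955, -0.0], [0.0, -0.0, -1.0]]
force: [-0.9, 0.1, 0.5]
opening: 0.0002
grasp_force: 0.0
t 6.8 local x,y mm -10.4 -0.5 tip z 132.1 F [-0.92  0.13  0.46] op 0.0002
tool [[-0.955, 0.297, -0.0], [0.297, 0.955, -0.0], [0.0, -0.0, -1.0]] tip_reach 0.014
```

View pics/d.png

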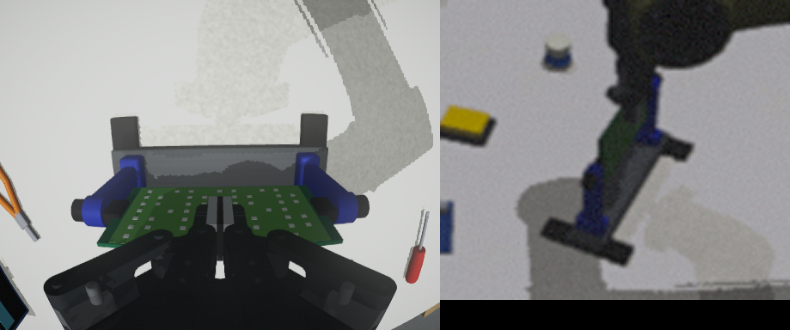

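The solder side now faces the tool (silver dots around (220,210)) and the board is about vertical. Next I sweep over and down.

```bash
python3 -m inch '[{"slide":[-0.4,0,0],"turn":[0,0,0],"hand":-1},{"slide":[-0.4,0,0],"turn":[0,0,0],"hand":-1},{"slide":[-0.4,0,0],"turn":[0,0,0],"hand":-1},{"slide":[-0.4,0,0],"turn":[0,0,0],"hand":-1},{"slide":[-0.4,0,0],"turn":[0,0,0],"hand":-1},{"slide":[-0.4,0,0],"turn":[0,0,0],"hand":-1},{"slide":[-0.4,0,0],"turn":[0,0,0],"hand":-1},{"slide":[-0.3,0,0.2],"turn":[0,0,0],"hand":-1},{"slide":[-0.3,0,0.2],"turn":[0,0,0],"hand":-1},{"slide":[-0.3,0,0.2],"turn":[0,0,0],"hand":-1},{"slide":[-0.3,0,0.2],"turn":[0,0,0],"hand":-1},{"slide":[0,0,0.2],"turn":[0,0,0],"hand":-1},{"slide":[0,0,0.2],"turn":[0,0,0],"hand":-1},{"slide":[0,0,0],"turn":[0,0,0],"hand":-1}]'
python3 - <<'E'
from rig import robot,eyes;from h import *;import cv2
show(robot)
w=eyes.get_image('wrist')['image'];s=eyes.get_image('side')['image'][120:240,210:350]
s=cv2.resize(s,None,fx=2.5,fy=2.5,interpolation=2)
w=cv2.resize(w,(440,330));o=np.zeros((330,790,3),np.uint8);o[:,:440]=w;o[:300,440:790]=s
cv2.imwrite('pics/e.png',o[:,:,::-1])
E
```

```text
t: 8.3
tcp_pos: [0.5493, -0.0976, 0.1341]
eef_rot: [[-0.955, 0.297, 0.0], [0.297, 0.955, 0.0], [-0.0, 0.0, -1.0]]
force: [-0.3, -0.3, -0.1]
opening: -0.0001
grasp_force: 0.1
t 8.3 local x,y mm 29.2 -0.5 tip z 120.1 F [-0.31 -0.34 -0.09] op -0.0001
tool [[-0.955, 0.297, 0.0], [0.297, 0.955, 0.0], [-0.0, 0.0, -1.0]] tip_reach 0.014
```

View pics/e.png

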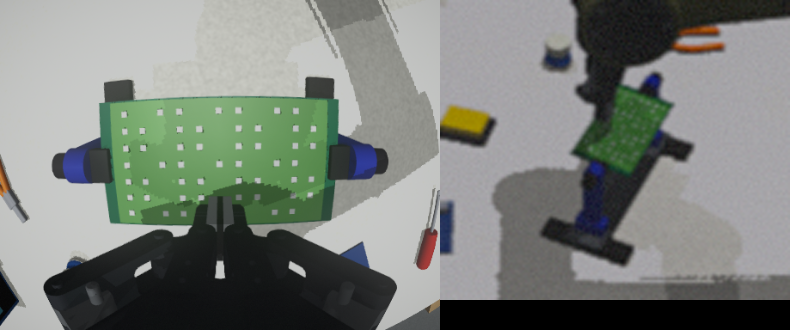

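Solder side up and nearly level. One last press down to the level height, then I retreat up and clear.

```bash
python3 -m inch '[{"slide":[-0.3,0,0.1],"turn":[0,0,0],"hand":-1},{"slide":[0,0,0.1],"turn":[0,0,0],"hand":-1},{"slide":[0,0,0.1],"turn":[0,0,0],"hand":-1},{"slide":[0,0,0],"turn":[0,0,0],"hand":-1},{"slide":[0,0,0],"turn":[0,0,0],"hand":-1}]'
python3 -c "
from rig import robot;from h import *;show(robot)"
python3 -m inch '[{"slide":[0,0,-1],"turn":[0,0,0],"hand":-1},{"slide":[0,0,-3],"turn":[0,0,0],"hand":-1},{"slide":[0,0,-4],"turn":[0,0,0],"hand":-1},{"slide":[0,0,-4],"turn":[0,0,0],"hand":-1},{"slide":[0,-4,0],"turn":[0,0,0],"hand":-1},{"slide":[0,-4,0],"turn":[0,0,0],"hand":-1},{"slide":[0,-4,0],"turn":[0,0,0],"hand":-1},{"slide":[0,-4,0],"turn":[0,0,0],"hand":-1},{"slide":[0,-4,0],"turn":[0,0,0],"hand":-1},{"slide":[0,-4,0],"turn":[0,0,0],"hand":-1},{"slide":[0,-4,0],"turn":[0,0,0],"hand":-1},{"slide":[0,0,0],"turn":[0,0,0],"hand":-1},{"slide":[0,0,0],"turn":[0,0,0],"hand":-1}]'
python3 - <<'E'
import numpy as np,cv2
from rig import eyes
im={}
for n in('top','side'):
    d=eyes.get_image(n);np.savez(n+'1.npz',**d);im[n]=d['image'][:,:,::-1]
a=im['top'][175:255,240:350]; b=im['side'][140:230,240:320]
a=cv2.resize(a,None,fx=5,fy=5,interpolation=2); b=cv2.resize(b,None,fx=3,fy=3,interpolation=2)
o=np.zeros((400,790,3),np.uint8);o[:,:550]=a;o[:270,550:]=b
cv2.imwrite('pics/z1.png',o)
E
```

```text
t: 8.9
tcp_pos: [0.5521, -0.0985, 0.1312]
eef_rot: [[-0.955, 0.297, -0.0], [0.297, 0.955, 0.0], [0.0, 0.0, -1.0]]
force: [0.8, -0.8, -0.0]
opening: -0.0001
grasp_force: 0.2
t 8.9 local x,y mm 32.1 -0.5 tip z 117.2 F [ 0.77 -0.75 -0.02] op -0.0001
tool [[-0.955, 0.297, -0.0], [0.297, 0.955, 0.0], [0.0, 0.0, -1.0]] tip_reach 0.014
t: 10.2
tcp_pos: [0.4685, -0.3666, 0.2515]
eef_rot: [[-0.954, 0.299, -0.0], [0.299, 0.954, 0.0], [0.0, 0.0, -1.0]]
force: [0.6, 0.6, -1.0]
opening: 0.0002
grasp_force: 0.0
```

View pics/z1.png

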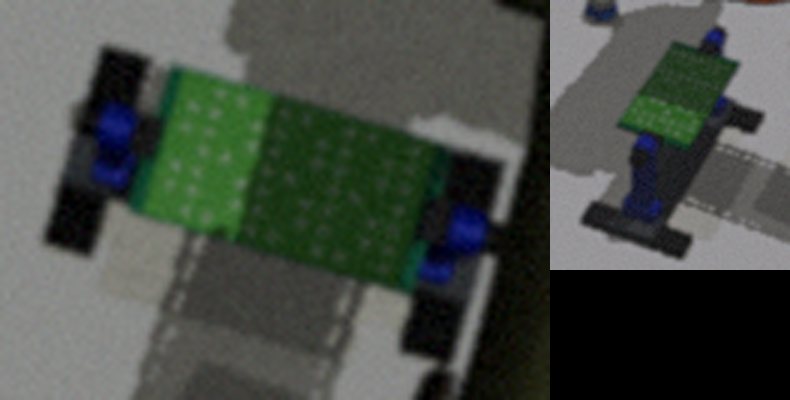

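The holder hasn't moved, and the solder side is up. Corners: top crop (173,66), (449,150), (412,291), (132,209); side crop (618,122), (677,42), (741,64), (690,147). I'll check the tilt numerically.

```bash
python3 - <<'E'
import numpy as np
from h import *
from scipy.optimize import least_squares
T=lambda a,b:(240+(a+.5)/5-.5,175+(b+.5)/5-.5); S=lambda a,b:(240+(a-550+.5)/3-.5,140+(b+.5)/3-.5)
d=dict(np.load('top1.npz'));s=dict(np.load('side1.npz'))
L=[(.04,.075),(.04,-.075),(-.04,-.075),(-.04,.075)]
def fit(t,si,free):
    o=[(d,T(*p),l) for p,l in zip(t,L)]+[(s,S(*p),l) for p,l in zip(si,L)]
    def f(p):
        c,n=np.cos(p[2]),np.sin(p[2]);r=[]
        for cam,px,l in o:
            q=(l[0]*np.cos(p[3]),l[1],.115-l[0]*np.sin(p[3]))
            r+=list(proj(cam,(p[0]+c*q[0]-n*q[1],p[1]+n*q[0]+c*q[1],q[2]))-px)
        return np.array(r)
    r=least_squares(f,[.52,-.088,-.3,0]);print(r.x,np.degrees(r.x[3]),np.round(r.fun,1))
    for a in(-15,-10,-5,0,5,10): 
        q=least_squares(lambda p:f([*p,np.radians(a)]),r.x[:3]);print(a,round(q.cost,2),end='; ')
    print()
fit([(173,66),(449,150),(412,291),(132,209)],[(618,122),(677,42),(741,64),(690,147)],1)
E
```

```text
[ 0.52102459 -0.08978396 -0.28893357  0.00124892] 0.07155787648578456 [-0.1 -0.3  1.  -0.5  0.2  1.5 -0.9  0.6 -0.5  0.9 -0.8 -0.7  0.4 -1.
 -0.8  0.6]
-15 13.33; -10 8.65; -5 5.66; 0 4.56; 5 5.77; 10 9.88;
```

The tilt fits to about 0°, and the final tip height agrees. The holder moved less than about 2 mm and the robot is clear, so I'm handing in.

```bash
python3 -c "
from rig import robot;print(robot.sign_off())"
```

```text
the job is handed in; nothing more can be done
None
```

The board is turned over, solder side up, with its tilt measured at about 0° (limit 10°); the holder stayed within about 2 mm of where it stood, the arm is clear, and the job was handed in at about 10 s, though the hand-in returned no verdict.

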